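Show the counting slide's label under the bench magnifier

ROBOT

A 7-joint arm with a two-finger parallel gripper is mounted at the origin on the work surface. World frame = base frame: x ahead of the robot, y to its left, z up, the work surface at z = 0. Lengths are in mm, angles in rad, forces in N, time in s.
With the tool pointing down it reaches from about 425 to 825 mm from the base axis. Payload 3.6 kg.
Tool frame: the origin (TCP) lies where the fingers leave the gripper's body, on its centre line; the fingertips stand 73 mm ahead of it and the grasp point (between the pads) lies 54 mm ahead of it; z points along the fingers, y is the direction in which the jaws open and shut (so a half turn about z gives the same grasp; the last joint's range is limited). The gripper opens to 85 mm and grips with 20 to 120 N. Pads are 22 mm wide; open, the fingers measure 114 mm over their backs; the gripper's body (76 mm by 85 mm) begins 54 mm behind the grasp point. The pads swing forward as they close: fully open they stand 13 mm farther back than shut.
Start: joints at [-1.262, 0.615, -0.013, 1.423, 0.008, 1.103, -0.04], TCP at [214.161, 613.68, 303.897] pointing down, gripper open.
Joint ranges: [-3.12, 3.12], [-0.3, 2.06], [-1.34, 1.32], [0.26, 2.42], [-1.36, 4.5], [0.01, 1.98], [-2.84, 2.84]. Speed limits (rad/s): [2.79, 2.79, 3.14, 3.14, 3.14, 3.14, 3.14].

INTERFACE

Orientations are given as [roll, pitch, yaw] about the fixed x, y, z axes, in that order (R = Rz(yaw) Ry(pitch) Rx(roll)).
In Python, from bench import bot, eyes gives the robot as it stands.
- The arm moves only by the tool apply_moves, never from a script. Its argument "motion" is a list that holds one entry, the list of rows, each a list of 7 numbers: the closure, from 0 (fully open) to 1 (shut), then the shift along the world's x, y, z in m, then the turn, a rotation vector about the world's x, y, z in rad. In form: [[[claw, tx, ty, tz, ax, ay, az], ...]]. A call has exactly 5 rows; each row shifts and turns the commanded pose from where the row before left it; what a row does not reach is not made up. A row lasts 1/10 s, in which the tool goes at most 50 mm and 8.59 degrees, less where a joint would pass 70% of its speed; a pose out of reach is approached as far as the arm can. A call with a gripper value outside its range is refused whole. The fingers move at their own pace and stop on an object; "squeeze" is the grip in N (left out, the last holds). Time passes only in rows, so rows that do not move let the fingers close, or fill a call up. It gives the time, the measured TCP pose, the force and the opening at its end, in the units of the state.
- bot.sense(): the state, without advancing time (a new reading comes with each control period).
- eyes.capture(name): name is "side" or "top" or "wrist"; returns a dict with "frame" (480x640x3 uint8, red, green, blue), "z_map" (480x640 float32, mm along the optical axis (not along the pixel's ray), 0 where there is no reading), "K" (3x3 intrinsics, pixels), "cam_to_world" (4x4, takes a point from camera to world coordinates). Camera axes: x right, y down, z forward; pixel columns grow to the right and rows downward; lengths in mm; the calibration is good to about 2 mm. A picture is of the moment at which its call begins.
- bot.hand_in(): hands the job in, once; it reports no verdict.
The state is a dict: "t": time; "qpos": joint angles; "joint_vel": joint speeds; "joint_efforts": joint torques, N m; "position": TCP position; "ee_rot": TCP orientation; "ft_force": force on the tool from outside, world axes, zero at the start; "ft_torque": the same for the moment, N m; "gripper_width": finger opening in mm.
Only numpy, scipy, OpenCV 4.12 (cv2) and the standard library are available. Lean on these libraries where they do the work, as an engineer would, in place of code of your own. Each camera call takes 0.05 s, during which the arm holds its last target.

TASK

Swing the magnifier's arm out until it clicks home in its end detent. Then take the counting slide with the notched corner out of the drying rack - the notch marks its frosted label end - gripping it only by its other, clear end, and show the label to the reader who looks down through the lens from across the table: hold the slide behind the glass, label face up and square to the lens, the frosted end in the middle of the lens and some 7 cm from it, touching nothing but your fingers. Finish while holding it still there, and leave the other slide and everything else on the bench where it is.

Things in the scene. Friction and masses are not known exactly. Their poses are not given: they have to be found in the camera images.
- lens_arm (a joint): Swing of the magnifier's arm about its upright post, rad: 0 = parked, 1.57 = fully out at its end stop; grows anticlockwise seen from above. Starts at 0 to 0.35. Light friction holds it anywhere; a spring plunger rides over a hump at about 1.22 (up to some 5 N at bar_grip), then pulls the arm home from about 1.3 on and keeps it there.
- magnifier: White bench magnifier's stand, fixed to the table: round foot 116 mm across, 20 mm high; steel post 22 mm thick, cap 264 mm up. Origin under the foot on the post's axis. Parked, the arm points along the stand's own -x axis; fully out, along its -y axis, and the lens then faces the stand's +x, its line of sight 40 degrees above level.
- bar_grip (a point): Point to take or push the swing arm: middle of the bar, 95 mm from the post's axis, 240 mm above the table. The bar is straight and level, 12 mm wide, 16 mm high, free from 25 to 145 mm from the axis and open above. The point's x axis points along the bar back to the post and turns with the arm.
- lens (a point): Round magnifier lens at the arm's end, ring 80 mm across, 14 mm thick, glass 66 mm across. Origin at the glass centre, 200 mm from the post's axis, 240 mm above the table. z axis = line of sight, out of the glass towards the reader, 40 degrees above level; x axis along the arm towards the post. Behind the glass is negative z.
- rack: Grey drying rack, fixed to the table, 100 x 118 mm, at any angle of turn. Origin at its underside centre. Four slots, 11 mm wide, run along its x at y = -39, -13, 13, 39 mm between the teeth of two combs at x = -24 and 24 mm; slot floor 6 mm, teeth and side walls 20 mm above the table. The two slides stand in the outermost slots.
- slide: Counting slide to show: clear plastic, 76 x 9 x 42 mm (x, y, z), two ruled chambers, 40 g, standing on a long edge in the rack, z up. Origin at the centre of the lower edge. Frosted end: last 20 mm at -x, label (ruled panel) on its +y face; 10 x 10 mm notch in the upper corner at -x (facing the label with the notch on top, it is at the right). Grip the clear +x end, 18 mm of plain margin.
- slide_end: The frosted (matt whitish) end of that slide, a fixed part of it, same origin and axes as slide: x from -38 to -18 mm. Not to be gripped.
- label (a point): Centre of the label on the frosted face of the slide: 28 mm to -x, 4.5 mm to +y and 21 mm to +z of the slide's origin; axes as slide, so its y axis points out of the label.
- clear_end (a point): Place to grip: in the slide's mid-plane, 29 mm to +x and 21 mm to +z of its origin; axes as slide. Fingers close along y (9 mm).
- blank: The other counting slide in the rack: same size and material, clear all over, four square corners, no notch and no frosted end. Origin and axes as slide. Stays where it is.
- spool: Bystander: thread spool, 42 mm across, 40 mm high, standing.
- marker: Bystander: marker pen, lying, 138 mm long, 14 mm thick, origin under its middle, long axis x.
- blade_box: Bystander: flat blue box 46 x 110 x 22 mm.
- cup: Bystander: blue open cup, 72 mm across, 68 mm high.
- vial: Bystander: small capped tube, standing, 14 mm across, 46 mm high.
- forceps: Bystander: steel forceps, lying, 123 mm long along x.
- weigh_boat: Bystander: shallow white dish 60 x 60 x 14 mm.
Mind the look-alikes: they are no part of the job. There is more than one size of the rack; the job needs the largest.

How it is judged (in metres and radians):
On the way, in this order (a step that is already met when the one before it is completed fails the run):
1. the magnifier's arm is fully out, seated in its end detent (value of joint lens_arm above 1.5 rad), for 0.2 s.
2. the notched slide is lifted clear of the rack in the fingers (height (world z) of clear_end above 0.09 m and contact force between the fingers and slide above 1 N and contact force between slide and rack below 0.1 N), for 0.2 s.
At the end, for the whole second after the job is handed in: Arm seated (above 1.5 rad). Slide held still in the fingers by its clear end, over 100 mm up, touching nothing else; label up, within 23 degrees of square to the lens, its centre within 25 mm of the lens axis in x and y, 30 to 120 mm behind the glass. Other slide within 20 mm of its start (value of joint lens_arm above 1.5 rad and contact force between the fingers and slide above 1 N and x of the grasp point in the frame of slide above 0.012 m and contact force between the fingers and slide_end below 0.3 N and x of label in the frame of lens between -0.025 and 0.025 m and y of label in the frame of lens between -0.025 and 0.025 m and z of label in the frame of lens between -0.12 and -0.03 m and angle between the y axis of slide and the z axis of lens, either way round below 0.4 rad and angle between slide's own y axis and vertical below 1.3 rad and height (world z) of clear_end above 0.1 m and linear speed of slide below 0.03 m/s and contact force between slide and magnifier below 0.2 N and contact force between slide and rack below 0.1 N and distance of blank from where it was at the start of the episode below 0.02 m); the arm keeps its last pose, push and grip.
It fails at once if the fingers grip or press the frosted end (contact force between the fingers and slide_end above 1.5 N).
It fails at once if the other slide is disturbed (distance of blank from where it was at the start of the episode above 0.02 m).
It fails at once if a bystander is knocked away (distance of any of spool, marker, blade_box, cup, vial, forceps, weigh_boat from where it was at the start of the episode above 0.03 m).
It also fails if it takes over 61 s, if anything falls off the work surface, if the arm or the gripper's body presses on something with over 40 N, if the wrist force passes 120 N, or if a joint passes its speed limit or range.

## Working session

There is one attempt and no reset: what is moved stays moved. The work goes in short steps, Python scripts to look and compute and a tool call to move; the robot and the scene stay as the last step left them, time stands still between calls to the robot, and variables do not carry over. Pictures are saved under pics/ and viewed, and the job is handed in when it is done.

Besides the shell and the picture viewer there is one more tool, called after "Emit:" as name([rows], argument=value, ...), one row to a line, values as JSON. apply_moves: Moves the arm, as the interface text tells. Its arguments: {"type":"object","properties":{"motion":{"type":"array","items":{"type":"array","items":{"type":"array","items":{"type":"number"}}}},"squeeze":{"type":"number"}},"required":["motion"]}

```bash
ls; mkdir -p pics
python3 - <<'E'
from bench import bot,eyes
import cv2,pickle
s=bot.sense();print(s)
d={}
for n in("side","top","wrist"):
    c=eyes.capture(n);d[n]=c
    cv2.imwrite(f"pics/{n}0.png",c["frame"][:,:,::-1]);print(n,c["K"].tolist(),c["cam_to_world"].round(3).tolist())
pickle.dump(d,open("d0.pkl","wb"))
E
```

```text
pics
{'t': 0.0, 'qpos': array([-1.26153565,  0.61592536, -0.01260843,  1.4249359 ,  0.00810565,
        1.10340519, -0.04039652]), 'joint_vel': array([-0.00109143,  0.00044572, -0.00145961, -0.00036049, -0.00064992,
       -0.00061635, -0.00056249]), 'joint_efforts': array([-3.06395505e-04, -4.69219851e+01,  2.59019416e-01, -1.71035153e+01,
        9.94991191e-03,  9.55490163e-03, -1.73221203e-06]), 'position': array([213.96552541, 613.14605233, 302.72168995]), 'ee_rot': array([-3.13896965e+00,  4.87093971e-05,  2.80589838e+00]), 'ft_force': array([ 0.14892144,  0.11782487, -0.77598439]), 'ft_torque': array([ 0.00386615, -0.02357378,  0.03230823]), 'gripper_width': 85.41378002700618}
side [[433.809179580011, 0.0, 324.83414204245827], [0.0, 433.809179580011, 242.09759883364836], [0.0, 0.0, 1.0]] [[0.966, -0.143, 0.216, 409.676], [-0.259, -0.596, 0.76, -682.508], [0.02, -0.79, -0.612, 635.369], [0.0, 0.0, 0.0, 1.0]]
top [[553.1604422629081, 0.0, 321.75173660509574], [0.0, 553.1604422629081, 243.96621272881802], [0.0, 0.0, 1.0]] [[-0.023, -0.986, 0.166, 373.394], [-1.0, 0.022, -0.005, -84.972], [0.001, -0.166, -0.986, 1214.732], [0.0, 0.0, 0.0, 1.0]]
wrist [[380.8376303220756, 0.0, 321.4667383497664], [0.0, 380.8376303220756, 247.3986790903223], [0.0, 0.0, 1.0]] [[0.33, 0.896, 0.297, 137.55], [0.944, -0.313, -0.106, 640.242], [-0.002, 0.315, -0.949, 374.044], [0.0, 0.0, 0.0, 1.0]]
```

View pics/side0.png

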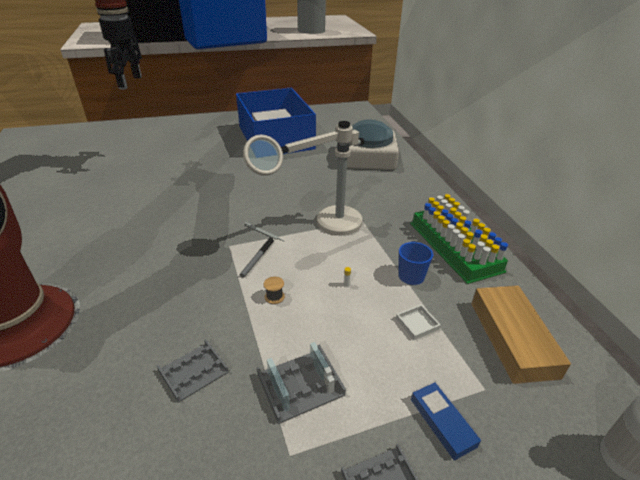

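View pics/top0.png

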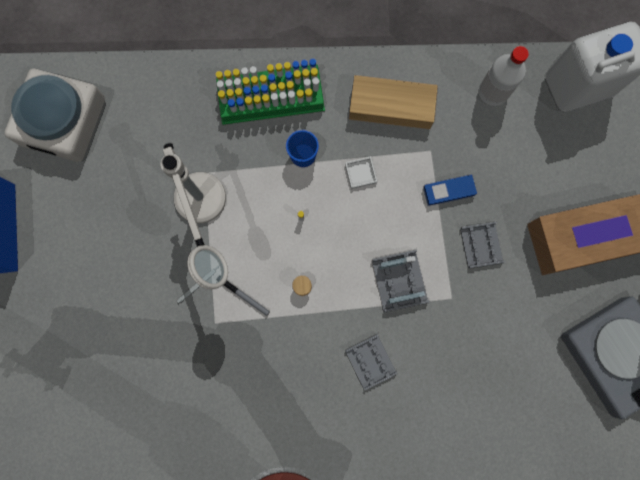

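View pics/wrist0.png

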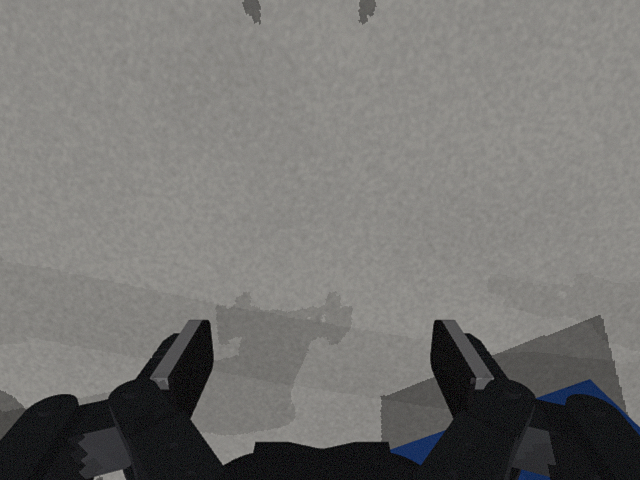

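Three racks appear in the top view: (400,282) is the largest and holds two slides, while (370,362) and (482,246) are smaller and empty. I'll enlarge the loaded one and measure the magnifier.

```bash
cat > h.py <<'E'
import numpy as np,cv2,pickle
def ray(c,u,v):
    K=c["K"];M=c["cam_to_world"];d=M[:3,:3]@np.array([(u-K[0,2])/K[0,0],(v-K[1,2])/K[1,1],1.]);return M[:3,3],d
def onz(c,u,v,z):
    o,d=ray(c,u,v);return o+d*(z-o[2])/d[2]
def dep(c,u,v):
    o,d=ray(c,u,v);return o+d*c["z_map"][int(round(v)),int(round(u))]
def proj(c,p):
    M=c["cam_to_world"];q=M[:3,:3].T@(np.asarray(p)-M[:3,3]);q=c["K"]@q;return q[:2]/q[2]
def cloud(c):
    v,u=np.mgrid[:480,:640];z=c["z_map"];K=c["K"];M=c["cam_to_world"]
    P=np.stack([(u-K[0,2])/K[0,0]*z,(v-K[1,2])/K[1,1]*z,z],-1);return P@M[:3,:3].T+M[:3,3]
E
python3 - <<'E'
from h import *
d=pickle.load(open("d0.pkl","rb"));t=d["top"];s=d["side"]
a=cv2.resize(t["frame"][240:325,360:440,::-1],None,fx=5,fy=5,interpolation=cv2.INTER_CUBIC)
b=cv2.resize(s["frame"][335:430,245:360,::-1],None,fx=3.4,fy=3.4,interpolation=cv2.INTER_CUBIC)
a=a[:323+100];b=cv2.resize(b,(390,a.shape[0]))
cv2.imwrite("pics/crop.png",np.hstack([a,b]))
cv2.imwrite("pics/mag.png",cv2.resize(t["frame"][130:320,140:290,::-1],None,fx=3,fy=3))
for nm,c in(("top",t),("side",s)):
    P=cloud(c);z=P[...,2];ok=c["z_map"]>0
    m=ok&(z>225)&(z<300)&(P[...,0]>200)&(P[...,0]<900)&(P[...,1]>-300)&(P[...,1]<300)
    Q=P[m];v,u=np.nonzero(m);print(nm,m.sum(),Q.min(0),Q.max(0))
    # foot top
    m2=ok&(abs(z-20)<4)&(P[...,1]>20)&(P[...,1]<260)&(P[...,0]>300)&(P[...,0]<650)
    print("foot",P[m2].min(0),P[m2].max(0),m2.sum())
print("foot ctr top",onz(t,200,197,20))
for u,v in((201,165),(171,161),(180,185),(190,210),(199,240),(208,266)):print(u,v,dep(t,u,v).round(1))
E
```

```text
top 2242 [461.99562059  83.4158792  225.08695994] [726.27363588 200.40059076 277.20767119]
foot [426.9312637   32.80751481  16.00483414] [649.91489439 217.46856834  23.58913912] 143
side 1882 [462.00293932  80.73415138 225.1472724 ] [727.81426267 198.10316936 273.24349441]
foot [486.57645025 104.82228071  16.01248872] [649.95844056 210.92044905  20.94383909] 79
foot ctr top [686.12374713 177.5367091   20.        ]
201 165 [ 7.666e+02  1.808e+02 -6.000e-01]
171 161 [689.4 176.4 264.7]
180 185 [650.2 164.4 245.7]
190 210 [603.2 145.3 246.6]
199 240 [548.5 128.8 244.9]
208 266 [501.7 112.5 243.8]
```

View pics/crop.png

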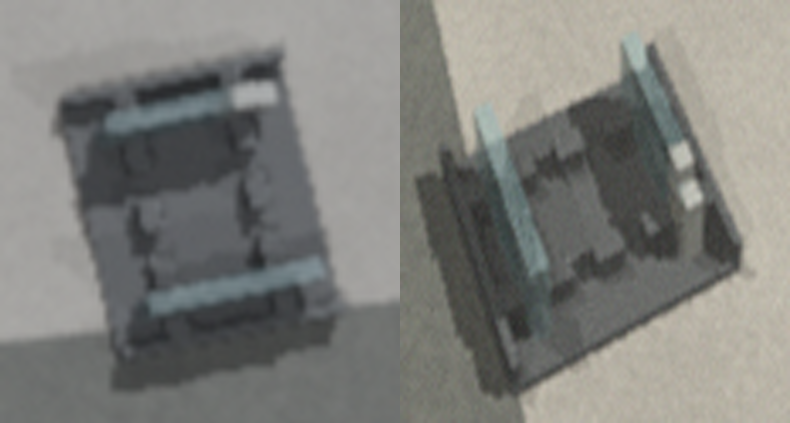

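View pics/mag.png

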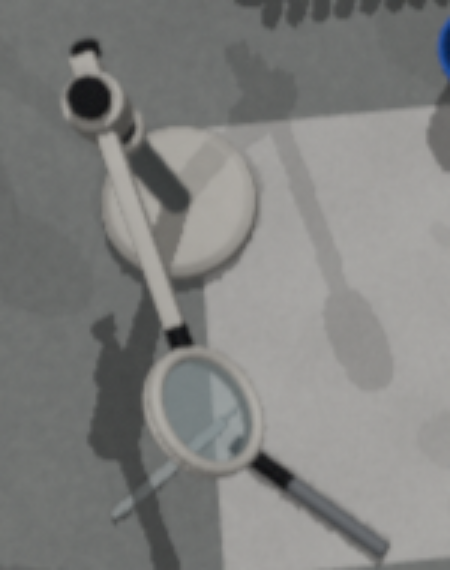

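The notched slide is the one in the far slot, at top-view pixels (382–415, 258–265). Its whitish notched end is on the right (−Y) at (411,258), so the clear end is at (385,264). The plain slide is in the near slot at (408,298). 

For the magnifier, the post is at about (688,177) and the arm points to azimuth 199°. I'll move to the arm's clockwise side with the fingers closed.

Emit:
apply_moves([
  [[1,0.0246,-0.0284,0,0,0,-0.1233],[1,0.0246,-0.0284,0,0,0,-0.1233],[1,0.0246,-0.0284,0,0,0,-0.1233],[1,0.0246,-0.0284,0,0,0,-0.1233],[1,0.0246,-0.0284,0,0,0,-0.1233]],
])

```text
t: 0.65
position: [337.9, 470.3, 303.7]
ee_rot: [-3.141, 0.0, 2.184]
ft_force: [0.0, 0.5, -1.0]
gripper_width: 12.3
```

Emit:
apply_moves([
  [[1,0.0246,-0.0284,0,0,0,-0.1233],[1,0.0246,-0.0284,0,0,0,-0.1233],[1,0.0246,-0.0284,0,0,0,-0.1233],[1,0.0246,-0.0284,0,0,0,-0.1233],[1,0.0246,-0.0284,0,0,0,-0.1233]],
])

```text
t: 1.15
position: [460.8, 328.4, 303.7]
ee_rot: [-3.141, 0.0, 1.568]
ft_force: [-0.3, -0.2, 1.0]
gripper_width: 0.1
```

Emit:
apply_moves([
  [[1,0.0246,-0.0284,0,0,0,-0.1233],[1,0.0246,-0.0284,0,0,0,-0.1233],[1,0.0246,-0.0284,0,0,0,-0.1233],[1,0.0246,-0.0284,0,0,0,-0.1233],[1,0.0246,-0.0284,0,0,0,-0.1233]],
])

```text
t: 1.65
position: [583.8, 186.6, 303.6]
ee_rot: [-3.141, 0.0, 0.952]
ft_force: [-0.0, 0.5, -0.2]
gripper_width: 0.2
```

Run:
```python
import numpy as np
p=np.array([583.8,186.6])
for th in list(range(180,241,6))+list(range(244,292,4)):
    q=np.array([688+97*np.cos(np.radians(th)),177+97*np.sin(np.radians(th))]);print(th,q.round(),((q-p)/1000).round(4));p=q
```

```text
180 [591. 177.] [ 0.0072 -0.0096]
186 [592. 167.] [ 0.0005 -0.0101]
192 [593. 157.] [ 0.0016 -0.01  ]
198 [596. 147.] [ 0.0026 -0.0098]
204 [599. 138.] [ 0.0036 -0.0095]
210 [604. 128.] [ 0.0046 -0.009 ]
216 [610. 120.] [ 0.0055 -0.0085]
222 [616. 112.] [ 0.0064 -0.0079]
228 [623. 105.] [ 0.0072 -0.0072]
234 [631.  99.] [ 0.0079 -0.0064]
240 [640.  93.] [ 0.0085 -0.0055]
244 [645.  90.] [ 0.006  -0.0032]
248 [652.  87.] [ 0.0062 -0.0028]
252 [658.  85.] [ 0.0064 -0.0023]
256 [665.  83.] [ 0.0065 -0.0019]
260 [671.  81.] [ 0.0066 -0.0014]
264 [678.  81.] [ 0.0067 -0.0009]
268 [685.  80.] [ 0.0068 -0.0005]
272 [691.  80.] [0.0068 0.    ]
276 [698.  81.] [0.0068 0.0005]
280 [705.  81.] [0.0067 0.0009]
284 [711.  83.] [0.0066 0.0014]
288 [718.  85.] [0.0065 0.0019]
```

Emit:
apply_moves([
  [[1,0.0072,-0.0096,-0.008,0,0,0],[1,0.0005,-0.0101,0,0,0,0],[1,0.0016,-0.01,0,0,0,0],[1,0.0026,-0.0098,0,0,0,0],[1,0.0036,-0.0095,0,0,0,0]],
])

```text
t: 2.15
position: [598.1, 139.5, 296.2]
ee_rot: [-3.14, -0.001, 0.959]
ft_force: [-0.1, 1.5, 0.4]
gripper_width: 0.2
```

Emit:
apply_moves([
  [[1,0.0046,-0.009,0,0,0,0],[1,0.0055,-0.0085,0,0,0,0],[1,0.0064,-0.0079,0,0,0,0],[1,0.0072,-0.0072,0,0,0,0],[1,0.0079,-0.0064,0,0,0,0]],
])

```text
t: 2.65
position: [630.2, 101.0, 295.8]
ee_rot: [-3.138, -0.002, 0.958]
ft_force: [-4.5, 5.7, 2.9]
gripper_width: 0.2
```

Run:
```python
from bench import bot,eyes
import cv2
c=eyes.capture("top");cv2.imwrite("pics/top1.png",cv2.resize(c["frame"][100:340,130:390,::-1],None,fx=2.5,fy=2.5))
```

```text
(no output)
```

View pics/top1.png

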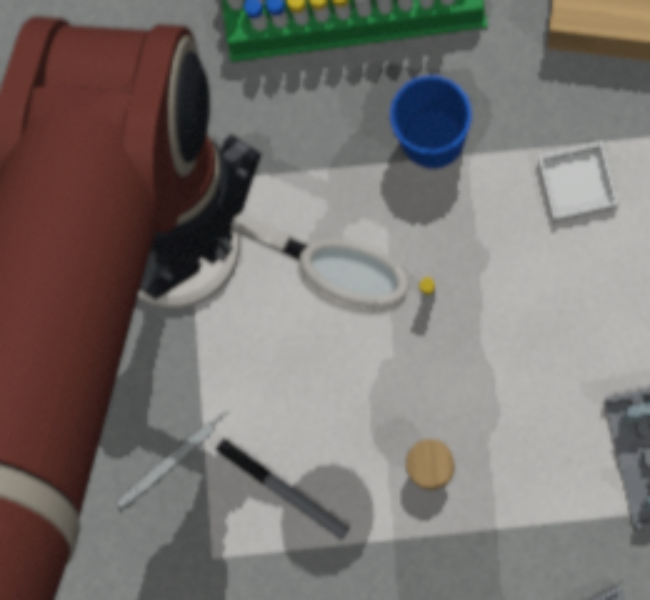

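Run:
```python
from h import *
from bench import bot
c=pickle.load(open("d0.pkl","rb"))["top"]
p=onz(c,270.8,209.2,240);print(p,np.degrees(np.arctan2(p[1]-177,p[0]-688))%360);print(bot.sense()["ft_force"])
```

```text
[602.9650102    1.09194764 240.        ] 244.20060335103324
[-0.4257554   1.95895711 -0.07740761]
```

Emit:
apply_moves([
  [[1,0.0085,-0.0055,0,0,0,0],[1,0.006,-0.0032,0,0,0,0],[1,0.0062,-0.0028,0,0,0,0],[1,0.0064,-0.0023,0,0,0,0],[1,0.0065,-0.0019,0,0,0,0]],
])

```text
t: 3.2
position: [664.8, 82.4, 296.1]
ee_rot: [3.139, 0.001, 0.955]
ft_force: [0.1, -0.5, 0.1]
gripper_width: 0.1
```

Run:
```python
from bench import bot,eyes
import cv2
c=eyes.capture("top");cv2.imwrite("pics/top2.png",cv2.resize(c["frame"][100:340,130:390,::-1],None,fx=2.5,fy=2.5));print(bot.sense()["ft_force"])
```

```text
[ 1.20092096  0.41925226 -0.12502191]
```

View pics/top2.png

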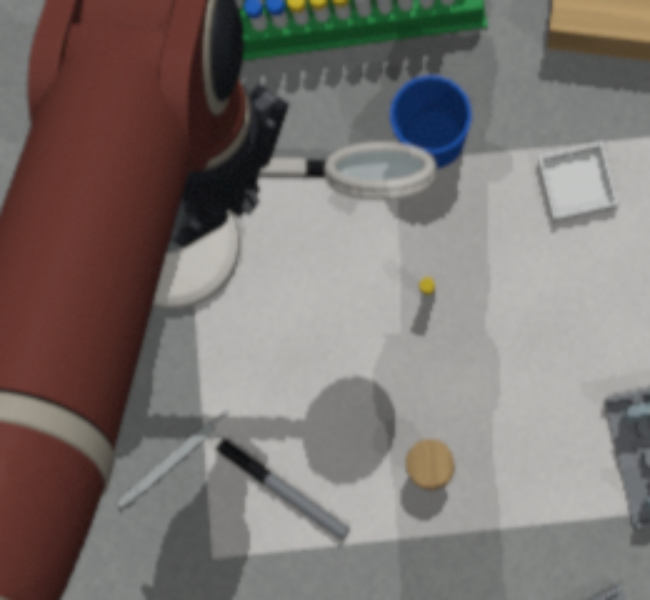

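The arm ran ahead of the fingers and the force dropped to zero, so it looks clicked in. I'll press gently to confirm it's against the stop.

Emit:
apply_moves([
  [[1,0.0025,-0.0005,0,0,0,0],[1,0.0025,-0.0005,0,0,0,0],[1,0.0025,-0.0005,0,0,0,0],[1,0.0015,-0.0003,0,0,0,0],[1,0.0,0,0,0,0,0]],
])

```text
t: 3.75
position: [673.0, 82.1, 295.9]
ee_rot: [3.141, -0.0, 0.956]
ft_force: [-0.9, -0.2, 0.5]
gripper_width: 0.1
```

Emit:
apply_moves([
  [[1,0.0015,-0.0002,0,0,0,0],[1,0.0015,-0.0002,0,0,0,0],[1,0.0015,-0.0,0,0,0,0],[1,0.0015,0,0,0,0,0],[1,0.0,0,0,0,0,0]],
])

```text
t: 4.25
position: [679.1, 81.8, 295.8]
ee_rot: [3.141, -0.0, 0.956]
ft_force: [0.1, 0.3, 0.5]
gripper_width: -0.2
```

```bash
cat > lens.py <<'E'
from h import *
def lens(c):
    P=cloud(c);z=P[...,2];ok=c["z_map"]>0
    m=ok&(z>200)&(z<285)&(P[...,0]>560)&(P[...,0]<820)&(P[...,1]>-85)&(P[...,1]<40)
    return P[m]
E
python3 - <<'E'
from bench import bot,eyes
from lens import *
c=eyes.capture("top");d=eyes.capture("side");pickle.dump({"top":c,"side":d},open("d1.pkl","wb"))
for k in(c,d):
    Q=lens(k);print(len(Q),Q.min(0),Q.max(0),Q.mean(0))
cv2.imwrite("pics/top3.png",np.hstack([cv2.resize(c["frame"][100:260,160:340,::-1],None,fx=2.2,fy=2.2),cv2.resize(d["frame"][60:260,220:445,::-1],(396,352))]))
E
```

```text
881 [680.33450355 -57.42486421 214.24355282] [740.24921799  39.52221981 276.32358946] [707.4582805  -13.8719397  247.86465814]
397 [681.3292351  -62.05789899 209.09668959] [733.56334361  39.9835284  273.21554781] [701.01728231 -38.83158755 252.32844534]
```

View pics/top3.png

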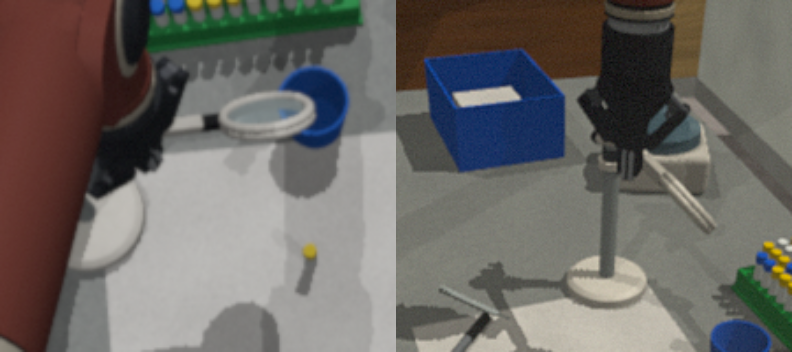

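The lens has moved on with the fingers, from azimuth 272° to 276°, so it isn't at the stop yet. I'll keep pushing.

Emit:
apply_moves([
  [[1,0.003,0,0,0,0,0],[1,0.003,0,0,0,0,0],[1,0.003,0,0,0,0,0],[1,0.003,0.0003,0,0,0,0],[1,0.0,0,0,0,0,0]],
])

```text
t: 4.85
position: [682.2, 81.7, 295.8]
ee_rot: [-3.118, 0.015, 0.955]
ft_force: [-24.8, -0.4, 13.1]
gripper_width: 0.1
```

Run:
```python
from bench import bot,eyes
from lens import *
c=eyes.capture("top")
Q=lens(c);print(len(Q),Q.min(0),Q.max(0),Q.mean(0))
```

```text
879 [680.65606549 -57.42403512 214.59511957] [740.5689448   39.99964284 278.03434973] [707.70994474 -13.70224696 248.05216415]
```

There's now 25 N against the fingers with the arm unmoved, so it's at the end stop and seated. I'll back off and lift clear.

Emit:
apply_moves([
  [[1,-0.01,0,0,0,0,0],[1,-0.02,0,0,0,0,0],[1,-0.03,0,0.0,0,0,0],[1,-0.03,0,0.02,0,0,0],[1,-0.03,0,0.04,0,0,0]],
])

```text
t: 5.4
position: [568.5, 82.6, 353.5]
ee_rot: [-3.136, 0.005, 0.957]
ft_force: [0.1, 1.5, 1.5]
gripper_width: 0.0
```

Run:
```python
from bench import bot,eyes
from lens import *
c=eyes.capture("top");d=eyes.capture("side");pickle.dump({"top":c,"side":d},open("d2.pkl","wb"))
Q=lens(c);print(len(Q),Q.min(0),Q.max(0),Q.mean(0))
cv2.imwrite("pics/top4.png",np.hstack([cv2.resize(c["frame"][110:190,160:320,::-1],None,fx=2.5,fy=2.5),cv2.resize(d["frame"][90:190,220:420,::-1],(400,200))]))
cv2.imwrite("pics/top4f.png",c["frame"][:,:,::-1])
```

```text
878 [680.16175753 -57.40969653 214.25474171] [740.97157142  39.8978951  276.19675282] [707.70715157 -13.73797862 247.90897712]
```

View pics/top4.png

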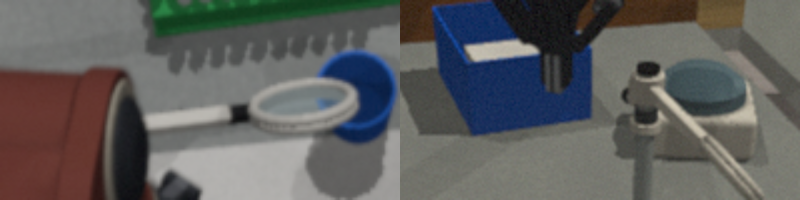

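View pics/top4f.png

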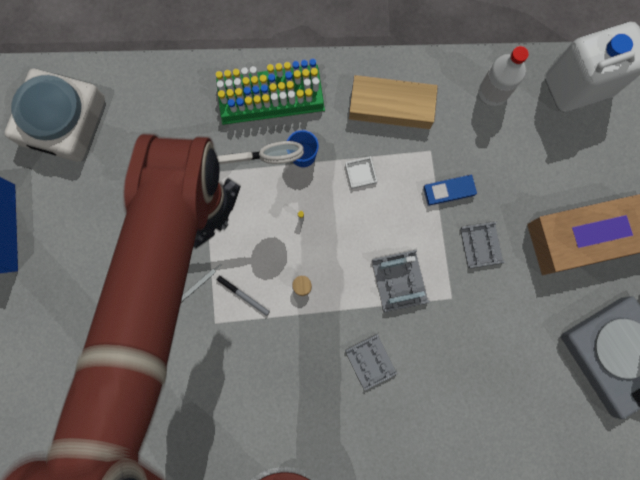

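```bash
python3 - <<'E'
from lens import *
d=pickle.load(open("d2.pkl","rb"));c=d["top"];P=cloud(c);z=P[...,2]
# bar
m=(z>238)&(z<256)&(P[...,0]>670)&(P[...,0]<740)&(P[...,1]>40)&(P[...,1]<150)
Q=P[m];print("bar",len(Q));l=cv2.fitLine(Q[:,:2].astype(np.float32),cv2.DIST_HUBER,0,.01,.01).ravel();print(l,np.degrees(np.arctan2(l[1],l[0])))
Q=lens(c);Q=Q[Q[:,1]<28]
# plane fit of ring
ctr=Q.mean(0);u,s,v=np.linalg.svd(Q-ctr);print("lens plane n",v[2],s/np.sqrt(len(Q)),ctr)
# ring outline ellipse (white)
hsv=cv2.cvtColor(c["frame"],cv2.COLOR_RGB2HSV)
for zlo,zhi,nm in((38,60,"slides"),(15,26,"rackwalls")):
    m=(z>zlo)&(z<zhi)&(np.indices(z.shape)[0]>240)&(np.indices(z.shape)[0]<320)&(np.indices(z.shape)[1]>365)&(np.indices(z.shape)[1]<435)
    n,lab,st,ce=cv2.connectedComponentsWithStats(m.astype(np.uint8))
    for i in range(1,n):
        if st[i,4]>15:
            Q=P[lab==i];r=cv2.minAreaRect(Q[:,:2].astype(np.float32));print(nm,st[i],Q.mean(0).round(1),r)
for p in((382,265),(398,262),(413,258),(388,302),(408,298),(425,294)):
    print(p,dep(c,*p).round(1),onz(c,*p,48).round(1),hsv[p[1],p[0]])
E
python3 - <<'E'
import pickle,cv2
d=pickle.load(open("d2.pkl","rb"))
c=d["top"]["frame"][240:325,360:440,::-1]
cv2.imwrite("pics/r.png",cv2.resize(c,None,fx=7,fy=7,interpolation=cv2.INTER_NEAREST))
E
```

```text
bar 247
[ 1.2114398e-01 -9.9263495e-01  6.9996960e+02  6.9099106e+01] -83.04186
lens plane n [-0.72445816 -0.08158951 -0.68447317] [23.65262963 21.80196104  2.93238079] [707.95762988 -16.8755977  248.09544618]
slides [380 256  33  11 150] [ 529.3 -247.7   46.9] ((529.980712890625, -249.12013244628906), (9.47618579864502, 70.84516143798828), 10.736198425292969)
slides [389 291  36  12 165] [ 453.6 -265.4   47.2] ((453.7942199707031, -266.11376953125), (9.381244659423828, 75.3510513305664), 11.128978729248047)
rackwalls [372 249  45  13 140] [ 546.1 -247.7   19.2] ((544.44970703125, -248.72589111328125), (12.075857162475586, 99.39075469970703), 11.172500610351562)
rackwalls [405 262   7   8  36] [ 522.9 -276.8   20. ] ((523.0897216796875, -276.832275390625), (16.093603134155273, 10.425430297851562), 13.207645416259766)
rackwalls [382 266   8   9  38] [ 514.1 -230.    19.3] ((513.7489013671875, -229.5507354736328), (16.35239028930664, 15.925972938537598), 9.707141876220703)
rackwalls [408 274   6   8  33] [ 496.7 -282.1   19.4] ((496.8121337890625, -282.0147399902344), (14.4379873275756
[... 398 characters left out ...]
240.    19.4] ((462.1875915527344, -240.14443969726562), (13.644684791564941, 10.204523086547852), 16.42544937133789)
rackwalls [384 297  46  15 150] [ 438.7 -268.2   19.4] ((441.982177734375, -268.7601013183594), (15.505729675292969, 99.63822937011719), 11.037080764770508)
(382, 265) [ 521.2 -217.2   48.9] [ 521.3 -217.3   48. ] [ 99  37 137]
(398, 262) [ 527.1 -251.8   46.8] [ 526.9 -251.6   48. ] [ 98  33 146]
(413, 258) [ 536.4 -285.9   36.4] [ 534.8 -283.9   48. ] [ 90   4 186]
(388, 302) [ 444.1 -229.6   24.5] [ 442.7 -226.7   48. ] [101  36  77]
(408, 298) [ 450.1 -269.3   47.3] [ 450.1 -269.1   48. ] [ 98  38 129]
(425, 294) [ 460.9 -313.7    3.9] [ 457.7 -305.4   48. ] [100  17 133]
```

View pics/r.png

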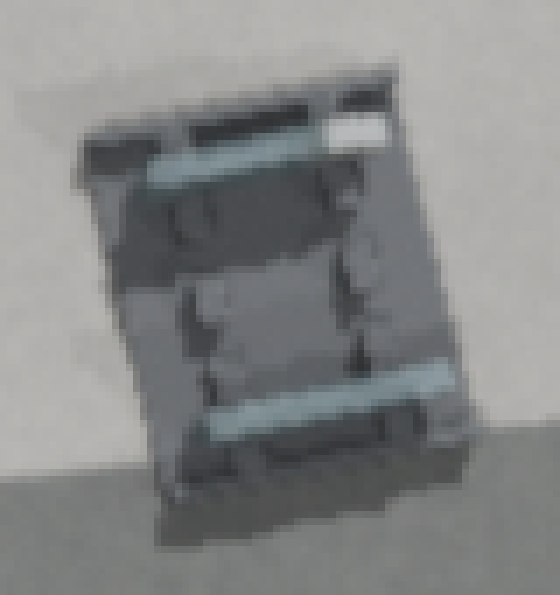

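Measured so far:
- **Lens:** about (711.5, −21, 240), azimuth of normal 7°.
- **Slide:** centre about (530.5, −251.6), its x axis at azimuth 101°. The clear-end grip point is (525, −223), and the label faces azimuth 191°, towards the robot.

I'll approach with tool y equal to slide y, so the later half turn stays within the joint range.

Emit:
apply_moves([
  [[0.4,-0.0022,-0.0153,-0.005,0,0,-0.1168],[0.4,-0.0022,-0.0153,-0.005,0,0,-0.1168],[0.4,-0.0022,-0.0153,-0.005,0,0,-0.1168],[0.4,-0.0022,-0.0153,-0.005,0,0,-0.1168],[0.4,-0.0022,-0.0153,-0.005,0,0,-0.1168]],
])

```text
t: 6.0
position: [560.2, 5.0, 330.7]
ee_rot: [3.141, -0.001, 0.368]
ft_force: [0.8, -0.9, -0.2]
gripper_width: 51.3
```

Emit:
apply_moves([
  [[0.4,-0.0022,-0.0153,-0.009,0,0,-0.1168],[0.4,-0.0022,-0.0153,-0.009,0,0,-0.1168],[0.4,-0.0022,-0.0153,-0.009,0,0,-0.1168],[0.4,-0.0022,-0.0153,-0.009,0,0,-0.1168],[0.4,-0.0022,-0.0153,-0.009,0,0,-0.1168]],
])

```text
t: 6.5
position: [549.3, -71.6, 285.5]
ee_rot: [3.141, -0.001, -0.216]
ft_force: [0.4, -0.3, 0.6]
gripper_width: 51.7
```

Emit:
apply_moves([
  [[0.4,-0.0022,-0.0153,-0.009,0,0,-0.1168],[0.4,-0.0022,-0.0153,-0.009,0,0,-0.1168],[0.4,-0.0022,-0.0153,-0.009,0,0,-0.1168],[0.4,-0.0022,-0.0153,-0.009,0,0,-0.1168],[0.4,-0.0022,-0.0153,-0.009,0,0,-0.1168]],
])

```text
t: 7.0
position: [538.4, -148.1, 240.4]
ee_rot: [-3.141, -0.001, -0.8]
ft_force: [-0.2, -0.0, -0.6]
gripper_width: 51.1
```

Emit:
apply_moves([
  [[0.4,-0.0022,-0.0153,-0.009,0,0,-0.1168],[0.4,-0.0022,-0.0153,-0.009,0,0,-0.1168],[0.4,-0.0022,-0.0153,-0.009,0,0,-0.1168],[0.4,-0.0022,-0.0153,-0.009,0,0,-0.1168],[0.4,-0.0022,-0.0153,-0.009,0,0,-0.1168]],
])

```text
t: 7.5
position: [527.4, -224.6, 195.3]
ee_rot: [-3.141, -0.001, -1.384]
ft_force: [0.2, -0.4, -1.0]
gripper_width: 51.4
```

Run:
```python
from bench import bot,eyes
from h import *
s=bot.sense();print(s["qpos"].round(2),s["position"],s["ee_rot"],s["gripper_width"])
c=eyes.capture("wrist");pickle.dump(c,open("w1.pkl","wb"));cv2.imwrite("pics/w1.png",c["frame"][:,:,::-1])
```

```text
[-0.2   0.84  1.    1.79 -0.84  1.   -1.8 ] [ 527.37970623 -224.63447178  195.28912454] [-3.14127971e+00 -6.67573194e-04 -1.38353049e+00] 51.3684129438647
```

View pics/w1.png

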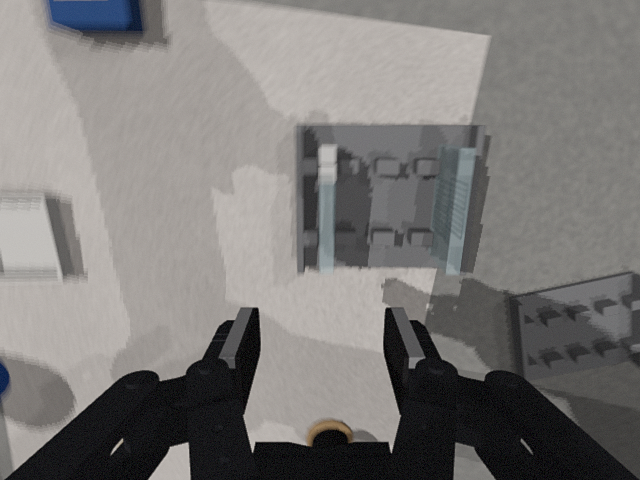

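The wrist view shows the notched slide at column ~327, rows 145–270, with its white end at the top (327,165). The plain slide is at columns 440–470. I'll measure the grip point from this view.

Run:
```python
from h import *
c=pickle.load(open("w1.pkl","rb"));P=cloud(c);z=P[...,2]
vv,uu=np.indices(z.shape)
m=(z>43)&(z<53)&(vv>130)&(vv<285)&(uu>305)&(uu<350)
Q=P[m];r=cv2.minAreaRect(Q[:,:2].astype(np.float32));print(m.sum(),Q.mean(0),r,uu[m].min(),uu[m].max(),vv[m].min(),vv[m].max())
l=cv2.fitLine(Q[:,:2].astype(np.float32),cv2.DIST_HUBER,0,.01,.01).ravel();print(l,np.degrees(np.arctan2(l[1],l[0])))
for p in((327,268),(327,185),(327,150)):print(p,dep(c,*p),onz(c,*p,48))
```

```text
1670 [ 529.79247108 -249.83619131   49.12891827] ((529.2446899414062, -247.72137451171875), (9.145133972167969, 65.81307983398438), 10.557310104370117) 318 333 167 275
[ 1.8679102e-01 -9.8239964e-01  5.2991388e+02 -2.4959299e+02] -79.23443
(327, 268) [ 523.26589942 -220.78903195   49.69194605] [ 523.12037376 -220.14447114   48.        ]
(327, 185) [ 532.86152721 -270.36771439   49.00515575] [ 532.81968082 -270.21507065   48.        ]
(327, 150) [ 536.33161536 -288.83851359   40.16814261] [ 536.52489448 -289.34244417   48.        ]
```

Emit:
apply_moves([
  [[0.4,-0.0015,-0.0003,-0.02,0,0,0],[0.4,-0.001,-0.0003,-0.025,0,0,0],[0.4,0,0,-0.025,0,0,0],[0.4,0,0,-0.02,0,0,0],[0.4,0,0,-0.01,0,0,0]],
])

```text
t: 8.05
position: [524.4, -223.6, 94.1]
ee_rot: [3.14, 0.002, -1.377]
ft_force: [1.1, -0.7, 0.6]
gripper_width: 51.1
```

Emit:
apply_moves([
  [[0.7,0,0,0,0,0,0],[1,0,0,0,0,0,0],[1,0,0,0,0,0,0],[1,0,0,0,0,0,0],[1,0,0,0,0,0,0]],
], squeeze=40)

```text
t: 8.55
position: [525.0, -225.0, 97.2]
ee_rot: [-3.14, -0.002, -1.379]
ft_force: [0.7, 0.0, 5.9]
gripper_width: 8.2
```

Run:
```python
from bench import bot,eyes
from h import *
s=bot.sense();print(s["position"],s["ft_force"],s["gripper_width"])
c=eyes.capture("side");cv2.imwrite("pics/s2.png",cv2.resize(c["frame"][280:430,220:400,::-1],None,fx=3,fy=3))
```

```text
[ 524.97404259 -224.99215112   97.17579551] [0.69408518 0.03544303 5.89920463] 8.231651987461182
```

View pics/s2.png

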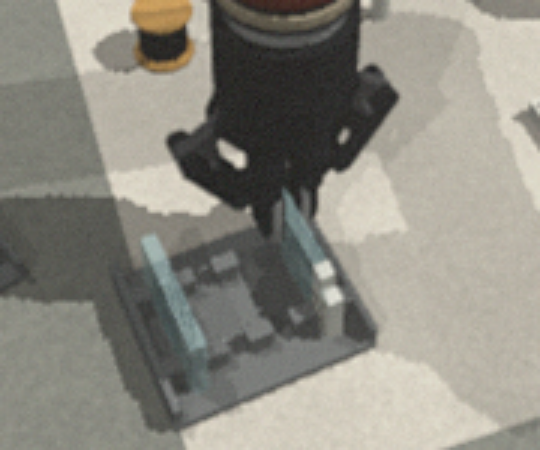

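It's gripped at 8.2 mm. Lifting straight up.

Emit:
apply_moves([
  [[1,0,0,0.01,0,0,0],[1,0,0,0.02,0,0,0],[1,0,0,0.03,0,0,0],[1,0,0,0.03,0,0,0],[1,0,0,0.03,0,0,0]],
])

```text
t: 9.1
position: [523.9, -224.3, 217.2]
ee_rot: [3.141, 0.0, -1.38]
ft_force: [0.4, -0.3, -1.0]
gripper_width: 8.1
```

Emit:
apply_moves([
  [[1,0,0,0.04,0,0,0],[1,0,0,0.03,0,0,0],[1,0,0,0,0,0,0],[1,0,0,0,0,0,0],[1,0,0,0,0,0,0]],
])

```text
t: 9.6
position: [523.9, -223.7, 284.6]
ee_rot: [3.14, 0.002, -1.38]
ft_force: [-0.4, -0.9, -1.4]
gripper_width: 8.6
```

Run:
```python
from bench import bot,eyes
from h import *
s=bot.sense();print(s["qpos"].round(2),s["position"],s["ee_rot"],s["gripper_width"])
c=eyes.capture("side");d=eyes.capture("wrist");cv2.imwrite("pics/s3.png",np.hstack([cv2.resize(c["frame"][200:440,180:440,::-1],(400,370)),cv2.resize(d["frame"][:,:,::-1],(400,370))]))
pickle.dump(d,open("w2.pkl","wb"))
```

```text
[-0.25  0.74  1.1   1.71 -0.71  1.16 -1.89] [ 523.86174877 -223.66606235  284.63228985] [ 3.13985392e+00  2.31766162e-03 -1.37963413e+00] 8.638745178396407
```

View pics/s3.png

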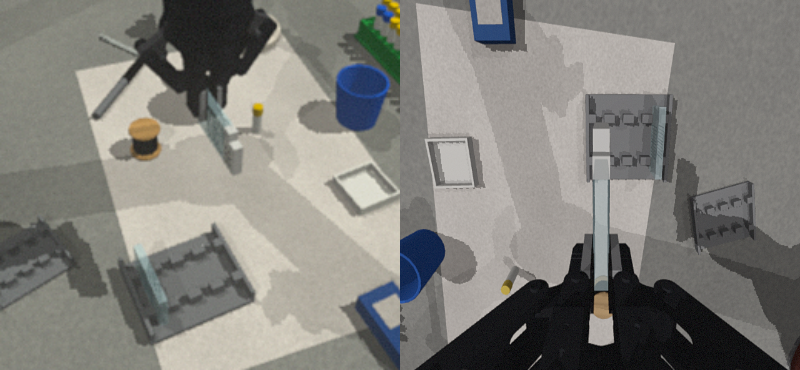

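The slide is clear of the rack, held by its clear end, with the white end free. Next is a half turn about the vertical while moving towards the centre.

Emit:
apply_moves([
  [[1,0,0.005,0,0,0,0.1231],[1,0,0.005,0,0,0,0.1231],[1,0,0.005,0,0,0,0.1231],[1,0,0.005,0,0,0,0.1231],[1,0,0.005,0,0,0,0.1231]],
])

```text
t: 10.2
position: [524.0, -199.1, 284.8]
ee_rot: [3.14, 0.002, -0.759]
ft_force: [-0.6, -0.5, -0.6]
gripper_width: 8.0
```

Emit:
apply_moves([
  [[1,0,0.005,0,0,0,0.1231],[1,0,0.005,0,0,0,0.1231],[1,0,0.005,0,0,0,0.1231],[1,0,0.005,0,0,0,0.1231],[1,0,0.005,0,0,0,0.1231]],
])

```text
t: 10.7
position: [523.9, -174.2, 284.8]
ee_rot: [-3.141, 0.002, -0.144]
ft_force: [-0.4, -0.1, -0.6]
gripper_width: 8.1
```

Emit:
apply_moves([
  [[1,0,0.005,0,0,0,0.1231],[1,0,0.005,0,0,0,0.1231],[1,0,0.005,0,0,0,0.1231],[1,0,0.005,0,0,0,0.1231],[1,0,0.005,0,0,0,0.1231]],
])

```text
t: 11.2
position: [523.9, -149.2, 284.9]
ee_rot: [-3.14, 0.002, 0.472]
ft_force: [0.0, 0.5, -0.7]
gripper_width: 8.5
```

Emit:
apply_moves([
  [[1,0,0.005,0,0,0,0.1231],[1,0,0.005,0,0,0,0.1231],[1,0,0.005,0,0,0,0.1231],[1,0,0.005,0,0,0,0.1231],[1,0,0.005,0,0,0,0.1231]],
])

```text
t: 11.7
position: [523.8, -124.3, 284.8]
ee_rot: [-3.139, 0.001, 1.087]
ft_force: [0.0, 0.2, -0.8]
gripper_width: 8.2
```

Emit:
apply_moves([
  [[1,0,0.005,0,0,0,0.1231],[1,0,0.005,0,0,0,0.1231],[1,0,0.005,0,0,0,0.1231],[1,0,0.005,0,0,0,0.1231],[1,0,0.005,0,0,0,0.1231]],
])

```text
t: 12.2
position: [523.8, -99.4, 284.8]
ee_rot: [-3.139, -0.001, 1.703]
ft_force: [-0.5, 0.7, -0.9]
gripper_width: 8.4
```

Run:
```python
from bench import bot
s=bot.sense();print(s["qpos"].round(2),s["position"],s["ee_rot"],s["gripper_width"])
```

```text
[-0.03  0.46  0.26  1.79 -0.15  0.91  0.43] [523.81630855 -99.41416379 284.80901134] [-3.13910997e+00 -5.17950504e-04  1.70251411e+00] 8.412238149173097
```

Now the 40° tilt while moving to a standoff behind the glass.

Emit:
apply_moves([
  [[1,0.0088,0.0008,-0.0162,0.017,-0.1386,0],[1,0.0088,0.0008,-0.0162,0.017,-0.1386,0],[1,0.0088,0.0008,-0.0162,0.017,-0.1386,0],[1,0.0088,0.0008,-0.0162,0.017,-0.1386,0],[1,0.0088,0.0008,-0.0162,0.017,-0.1386,0]],
])

```text
t: 12.7
position: [561.7, -95.6, 222.6]
ee_rot: [2.597, -0.016, 1.709]
ft_force: [0.9, -0.5, -1.5]
gripper_width: 8.0
```

Run:
```python
from bench import bot,eyes
from h import *
from scipy.spatial.transform import Rotation as R
s=bot.sense();r=s["ee_rot"];print(s["qpos"].round(2),s["position"]);print(R.from_euler("xyz",r).as_matrix().round(3))
I={n:eyes.capture(n) for n in("top","side","wrist")};pickle.dump(I,open("d3.pkl","wb"))
cv2.imwrite("pics/s4.png",np.hstack([cv2.resize(I["top"]["frame"][100:300,180:390,::-1],(400,380)),cv2.resize(I["side"]["frame"][60:260,240:450,::-1],(400,380))]))
cv2.imwrite("pics/w4.png",I["wrist"]["frame"][:,:,::-1])
```

```text
[ 0.41  0.51 -0.29  2.09 -0.74  0.06  1.06] [561.72985344 -95.58316266 222.57874175]
[[-0.138  0.848  0.511]
 [ 0.99   0.11   0.085]
 [ 0.016  0.518 -0.855]]
```

View pics/s4.png

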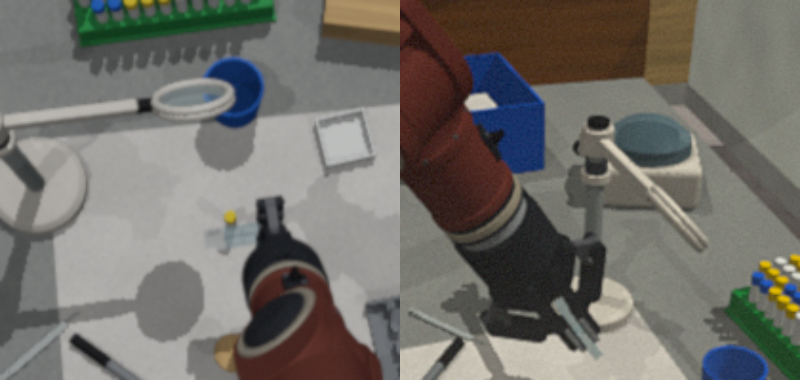

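View pics/w4.png

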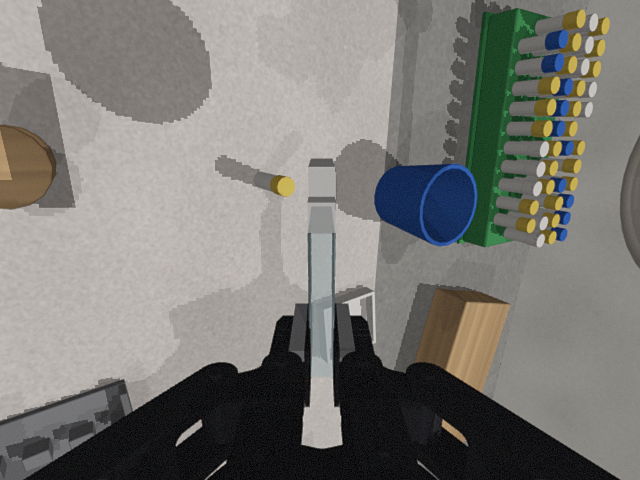

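The tilt stopped at 31° because J6 is near its lower limit. I'll fit a simple kinematic model from the recorded states to choose a reachable final pose.

```bash
cat > kin.py <<'E'
import numpy as np,itertools
from scipy.spatial.transform import Rotation as R
from scipy.optimize import least_squares
D=[([-1.26153565,0.61592536,-0.01260843,1.4249359,0.00810565,1.10340519,-0.04039652],[213.97,613.15,302.72],[-3.13897,0,2.8059]),
([-.2,.84,1.0,1.79,-.84,1.0,-1.8],[527.38,-224.6,195.3],[-3.1413,-.0007,-1.3835]),
([-.25,.74,1.1,1.71,-.71,1.16,-1.89],[523.86,-223.67,284.63],[3.13985,.0023,-1.3796]),
([-.03,.46,.26,1.79,-.15,.91,.43],[523.8,-99.4,284.8],[-3.1391,-.0005,1.7025]),
([.41,.51,-.29,2.09,-.74,.06,1.06],[561.73,-95.58,222.58],[2.597,-.016,1.709])]
def fk(q,p,s):
    d,a,b,L=p
    A=lambda ax,t:R.from_euler(ax,t).as_matrix()
    T=A('z',s[0]*q[0])@A('y',q[1]);P=np.array([0,0,d])+T@[0,0,a]
    T=T@A('z',s[1]*q[2])@A('y',q[3]);P=P+T@[0,0,b]
    T=T@A('z',s[2]*q[4])@A('y',q[5]);P=P+T@[0,0,L]
    return P,T@A('z',s[3]*q[6])
if __name__=="__main__":
    for s in itertools.product([1,-1],repeat=4):
        f=lambda p:np.concatenate([fk(q,p,s)[0]-x for q,x,r in D])
        r=least_squares(f,[300,400,400,250])
        e=[np.degrees(np.linalg.norm((R.from_matrix(fk(q,r.x,s)[1]).inv()*R.from_euler('xyz',o)).as_rotvec())) for q,x,o in D]
        if r.cost<20000: print(s,r.x.round(1),r.cost,f(r.x).round(1),np.round(e,1))
E
python3 kin.py
```

```text
(-1, -1, 1, 1) [-20.7 657.6 324.7  91.6] 3238.815779640118 [-15.5  25.8 -25.4  15.4  -1.   28.6  -6.8   9.1  22.8   9.2  13.3  -4.7
 -45.4 -20.7 -21.3] [94.2 77.6 74.9 53.  53.8]
(-1, -1, 1, -1) [-20.7 657.6 324.7  91.6] 3238.815779640118 [-15.5  25.8 -25.4  15.4  -1.   28.6  -6.8   9.1  22.8   9.2  13.3  -4.7
 -45.4 -20.7 -21.3] [ 89.6 158.7 139.3 101.3 175. ]
(-1, -1, -1, 1) [260.8 533.7 389.2 213.3] 768.9144974585495 [-19.3  12.    4.2  -1.3   4.6  -0.8  -2.3   3.4  -0.7   7.5  18.4   2.2
  -2.5  23.1  -4.9] [94.6 63.2 53.1 40.8 31.1]
(-1, -1, -1, -1) [260.8 533.7 389.2 213.3] 768.9144974585495 [-19.3  12.    4.2  -1.3   4.6  -0.8  -2.3   3.4  -0.7   7.5  18.4   2.2
  -2.5  23.1  -4.9] [90.  90.6 90.4 90.1 90.3]
```

```bash
cat > kin2.py <<'E'
from kin import *
A=lambda ax,t:R.from_euler(ax,t).as_matrix()
Z90=A('z',np.pi/2)
def fk2(q,p):
    d=p[0];T=A('z',-q[0]);P=np.array([0,0,d])+T@[0,p[1],0];T=T@A('y',q[1]);P=P+T@[p[2],0,p[3]]
    T=T@A('z',-q[2])@A('y',q[3]);P=P+T@[p[4],p[5],p[6]]
    T=T@A('z',-q[4])@A('y',q[5]);P=P+T@[p[7],0,p[8]]
    return P,T@A('z',-q[6])@Z90
def fit():
    f=lambda p:np.concatenate([np.concatenate([fk2(q,p)[0]-x for q,x,r in D]),.02*(p-[300,0,0,450,0,0,400,0,220])])
    r=least_squares(f,[300,0,0,450,0,0,400,0,220]);return r.x,f(r.x)[:15]
if __name__=="__main__":
    p,e=fit();print(p.round(1),e.round(1))
    for q,x,o in D:print(np.degrees((R.from_matrix(fk2(q,p)[1]).inv()*R.from_euler('xyz',o)).as_rotvec()).round(1))
E
python3 kin2.py
```

```text
[ 2.610e+02 -1.270e+01  2.000e-01  5.479e+02  9.000e-01 -9.500e+00
  3.736e+02 -4.000e-01  2.358e+02] [ 0.3 -0.1 -0.5  1.6 -0.3 -0.1 -2.4 -0.2 -1.3  0.5  0.2  2.4  0.   0.4
 -0.4]
[-0.  0. -0.]
[-0.1 -0.1  0.6]
[0.4 0.1 0.3]
[ 0.2 -0.2  0.1]
[-0.   0.1  0.3]
```

```bash
cat > sol.py <<'E'
from kin2 import *
from bench import bot
import pickle
from h import dep
p,_=fit()
s=bot.sense();q0=s["qpos"];Rt=R.from_euler('xyz',s["ee_rot"]).as_matrix()
w=pickle.load(open("d3.pkl","rb"))["wrist"]
for px in((321,165),(321,185),(321,210),(321,228),(321,250),(321,290)):print(px,(Rt.T@(dep(w,*px)-s["position"])).round(1))
n=np.array([.760,.093,.643]);n/=np.linalg.norm(n);C=np.array([711.5,-21,240])
lab=np.array([56,4.5,70])
lo=np.array([-3.12,-.3,-1.34,.26,-1.36,.01,-2.84])+.06;hi=np.array([3.12,2.06,1.32,2.42,4.5,1.98,2.84])-.06
best=[]
rng=np.random.default_rng(0)
for k in range(60):
    f=lambda q:np.concatenate([((lambda P,T:np.concatenate([(P+T@lab-(C-75*n))/3,(T[:,1]-n)*40]))(*fk2(q,p))),.3*(q-q0)])
    x0=np.clip(q0+rng.normal(0,.5*(k>0),7),lo+.01,hi-.01)
    r=least_squares(f,x0,bounds=(lo,hi));best.append((r.cost,r.x))
best.sort(key=lambda b:b[0])
for c,q in best[:60:8]:
    P,T=fk2(q,p);print(round(c,3),q.round(2),P.round(1),"tilt",np.degrees(np.arccos(T[:,1]@n)).round(1),"labz",((P+T@lab-C)@n).round(1),"tz",T[:,2].round(2),"tx",T[:,0].round(2))
q=best[0][1];P,T=fk2(q,p);print("dpos",P-s["position"],"rotvec",R.from_matrix(T@Rt.T).as_rotvec())
E
python3 sol.py
```

```text
(321, 165) [66.2 -0.3 63.2]
(321, 185) [60.  -0.3 58.8]
(321, 210) [53.6 -0.3 48.5]
(321, 228) [48.  -0.3 47.5]
(321, 250) [40.3 -0.4 47.9]
(321, 290) [25.8 -0.4 48.2]
0.015 [ 0.73  0.67 -0.68  1.96 -0.72  0.07  1.18] [ 622.6 -101.   233.1] tilt 0.0 labz -75.0 tz [ 0.6   0.27 -0.75] tx [-0.24  0.96  0.15]
0.015 [ 0.73  0.67 -0.68  1.96 -0.72  0.07  1.18] [ 622.6 -101.   233.1] tilt 0.0 labz -75.0 tz [ 0.6   0.27 -0.75] tx [-0.24  0.96  0.15]
0.015 [ 0.73  0.67 -0.68  1.96 -0.72  0.07  1.18] [ 622.6 -101.   233.1] tilt 0.0 labz -75.0 tz [ 0.6   0.27 -0.75] tx [-0.24  0.96  0.15]
0.015 [ 0.73  0.67 -0.68  1.96 -0.72  0.07  1.18] [ 622.6 -101.   233.1] tilt 0.0 labz -75.0 tz [ 0.6   0.27 -0.75] tx [-0.24  0.96  0.15]
0.015 [ 0.73  0.67 -0.68  1.96 -0.72  0.07  1.18] [ 622.6 -101.   233.1] tilt 0.0 labz -75.0 tz [ 0.6   0.27 -0.75] tx [-0.24  0.96  0.15]
0.015 [ 0.73  0.67 -0.68  1.96 -0.72  0.07  1.18] [ 622.6 -101.   233.1] tilt 0.0 labz -75.0 tz [ 0.6   0.27 -0.75] tx [-0.24  0.96  0.15]
0.015 [ 0.73  0.67 -0.68  1.96 -0.72  0.07  1.18] [ 622.6 -101.   233.1] tilt 0.0 labz -75.0 tz [ 0.6   0.27 -0.75] tx [-0.24  0.96  0.15]
0.015 [ 0.73  0.67 -0.68  1.96 -0.72  0.07  1.18] [ 622.6 -101.   233.1] tilt 0.0 labz -75.0 tz [ 0.6   0.27 -0.75] tx [-0.24  0.96  0.15]
dpos [57.54379283 -4.57847068  7.59769539] rotvec [ 0.16583357 -0.12904708  0.09980852]
```

```bash
cat >> sol.py <<'E'
print("scan")
x=np.array([.122,-.9925,0]);z=np.cross(x,n)
for b in range(-60,61,15):
    xs=R.from_rotvec(n*np.radians(b)).apply(x);zs=np.cross(xs,n);T0=np.column_stack([-xs,n,-zs])
    P0=C-75*n-T0@lab
    out=[]
    for k in range(12):
        f=lambda q:(lambda P,T:np.concatenate([(P-P0),((T-T0)*200).ravel(),[.5*(q[5]<.4)*(q[5]-.4)*4],.02*(q-q0)]))(*fk2(q,p))
        x0=np.clip(q0+rng.normal(0,.6*(k>0),7),lo+.01,hi-.01)
        r=least_squares(f,x0,bounds=(lo,hi));out.append((r.cost,r.x))
    c,q=min(out,key=lambda t:t[0]);print(b,round(c,2),q.round(2),"TCP",P0.round(),"tz",T0[:,2].round(2),"rv",R.from_matrix(T0@Rt.T).as_rotvec().round(2),"maxdq",abs(q-q0).max().round(2))
E
python3 sol.py | sed -n '/scan/,$p'
```

```text
scan
-60 0.0 [-1.03  1.03  1.11  1.97  0.79  0.4  -1.35] TCP [594.  -3. 253.] tz [ 0.42 -0.82 -0.38] rv [-0.84 -0.24 -0.63] maxdq 2.4
-45 0.0 [-0.23  0.6  -0.12  2.05  1.61  0.96 -1.84] TCP [593. -26. 257.] tz [ 0.54 -0.65 -0.54] rv [-0.63 -0.22 -0.47] maxdq 2.88
-30 0.0 [ 0.21  0.57 -0.54  2.1   1.79  0.85 -1.78] TCP [596. -49. 257.] tz [ 0.61 -0.43 -0.66] rv [-0.42 -0.2  -0.32] maxdq 2.83
-15 0.0 [ 0.64  0.66 -0.95  2.09  1.87  0.72 -1.61] TCP [603. -71. 252.] tz [ 0.65 -0.18 -0.74] rv [-0.2  -0.18 -0.17] maxdq 2.65
0 131.3 [ 0.37  0.52 -0.27  1.99 -1.3   0.07  1.59] TCP [613. -89. 242.] tz [ 0.64  0.08 -0.77] rv [ 0.01 -0.15 -0.02] maxdq 0.57
15 0.02 [ 0.56  0.63 -0.38  1.93 -1.3   0.31  1.74] TCP [ 626. -104.  230.] tz [ 0.59  0.33 -0.74] rv [ 0.22 -0.12  0.14] maxdq 0.69
30 0.0 [ 0.79  0.81 -0.65  1.78 -0.8   0.48  1.39] TCP [ 640. -114.  214.] tz [ 0.49  0.56 -0.66] rv [ 0.43 -0.09  0.29] maxdq 0.41
45 0.0 [ 0.79  0.94 -0.61  1.62 -0.77  0.79  1.41] TCP [ 656. -118.  196.] tz [ 0.37  0.76 -0.54] rv [ 0.64 -0.06  0.44] maxdq 0.73
60 0.0 [ 0.76  1.08 -0.61  1.43 -0.72  1.09  1.39] TCP [ 670. -115.  179.] tz [ 0.21  0.9  -0.38] rv [ 0.85 -0.03  0.6 ] maxdq 1.02
```

β = +30° (an in-plane turn, with the gripper lower right of the lens) is well inside the joint ranges. I'll go there.

Emit:
apply_moves([
  [[1,0.004,-0.003,-0.001,0.08,-0.017,0.054],[1,0.004,-0.003,-0.001,0.08,-0.017,0.054],[1,0.004,-0.003,-0.001,0.08,-0.017,0.054],[1,0.004,-0.003,-0.001,0.08,-0.017,0.054],[1,0.004,-0.002,-0.001,0.08,-0.017,0.054]],
])

```text
t: 13.35
position: [585.7, -110.0, 220.7]
ee_rot: [2.392, -0.37, 2.024]
ft_force: [0.6, 0.1, -0.8]
gripper_width: 8.1
```

```bash
cat > rem.py <<'E'
from kin2 import *
from bench import bot
s=bot.sense();Rt=R.from_euler('xyz',s["ee_rot"]).as_matrix()
n=np.array([.760,.093,.643]);n/=np.linalg.norm(n);C=np.array([711.5,-21,240]);lab=np.array([56,4.5,70])
x=R.from_rotvec(n*np.radians(30)).apply([.122,-.9925,0]);z=np.cross(x,n);T0=np.column_stack([-x,n,-z])
P0=C-75*n-T0@lab
print(s["qpos"].round(2),s["position"].round(1),"dpos",(P0-s["position"]).round(1),"rv",R.from_matrix(T0@Rt.T).as_rotvec().round(3),"label rel lens n",round((s["position"]+Rt@lab-C)@n,1),"tilt",np.degrees(np.arccos(Rt[:,1]@n)).round(1))
E
python3 rem.py
```

```text
[ 0.93  0.78 -0.81  1.93 -0.68  0.34  1.3 ] [ 585.7 -110.   220.7] dpos [54.7 -3.8 -6.8] rv [ 0.029 -0.006  0.017] label rel lens n -112.6 tilt 0.6
```

Emit:
apply_moves([
  [[1,0.014,-0.001,-0.0017,0.01,-0.002,0.006],[1,0.014,-0.001,-0.0017,0.01,-0.002,0.006],[1,0.014,-0.001,-0.0017,0.009,-0.002,0.005],[1,0.0127,-0.0008,-0.0017,0,0,0],[1,0,0,0,0,0,0]],
])

```text
t: 13.85
position: [641.5, -112.6, 213.7]
ee_rot: [2.374, -0.39, 2.047]
ft_force: [0.4, -0.3, -0.7]
gripper_width: 8.2
```

```bash
python3 rem.py
python3 - <<'E'
from bench import bot,eyes
from h import *
I={n:eyes.capture(n) for n in("top","side","wrist")};pickle.dump(I,open("d4.pkl","wb"))
cv2.imwrite("pics/s5.png",np.hstack([cv2.resize(I["top"]["frame"][110:270,210:370,::-1],(400,400)),cv2.resize(I["side"]["frame"][60:260,240:440,::-1],(400,400))]))
cv2.imwrite("pics/w5.png",I["wrist"]["frame"][:,:,::-1])
E
```

```text
[ 0.84  0.84 -0.75  1.78 -0.65  0.42  1.26] [ 641.5 -112.6  213.7] dpos [-1.1 -1.2  0.1] rv [ 0.004 -0.     0.001] label rel lens n -74.3 tilt 0.1
```

View pics/s5.png

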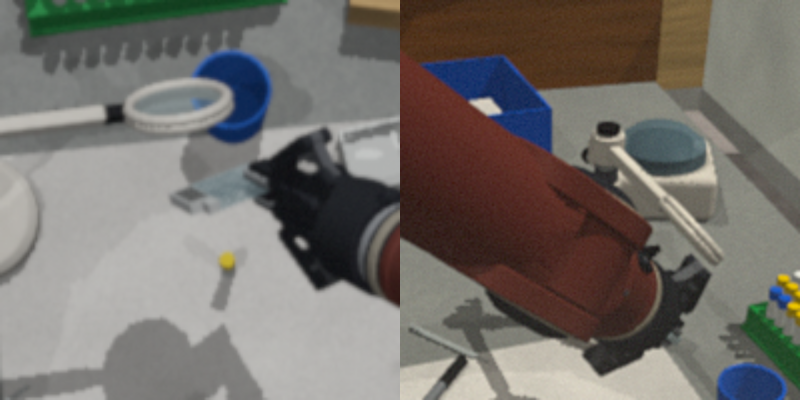

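View pics/w5.png

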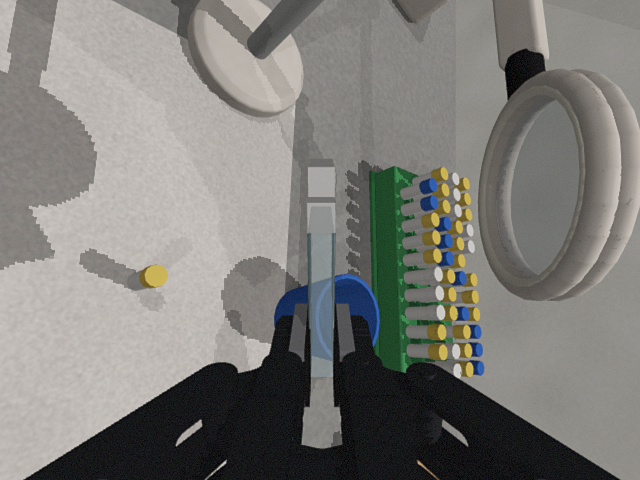

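The white end at (321,190) is free in the wrist view, and the lens ring is at (560,185), clear of the slide and gripper. In the top view the white end is at about (288,188) and the lens at about (281,152). I'll cross-check label against lens using the cameras alone.

Run:
```python
from h import *
I=pickle.load(open("d4.pkl","rb"));n=np.array([.760,.093,.643]);n/=np.linalg.norm(n)
ax=np.array([-.122,.9925,0]);ay=np.cross(n,ax)
t=I["top"];w=I["wrist"]
# ring from wrist cloud: white, in region
P=cloud(w);vv,uu=np.indices(P.shape[:2])
C0=np.array([711.5,-21,240]);r=P-C0
m=(w["z_map"]>0)&(np.linalg.norm(r,axis=-1)<48)&(np.linalg.norm(r,axis=-1)>26)&(uu>470)
Q=P[m];c=Q.mean(0);_,s,v=np.linalg.svd(Q-c);print("wrist ring",m.sum(),c,v[2],Q.min(0),Q.max(0))
P=cloud(t);r=P-C0;d=np.linalg.norm(r,axis=-1)
m=(t["z_map"]>0)&(d<48)&(d>28)&(abs(r@n)<14);Q=P[m]
print("top ring",m.sum());
for a in(ax,ay,n):print((Q-C0)@a.T.min() if 0 else (((Q-C0)@a).min().round(1),((Q-C0)@a).max().round(1)))
# ellipse of white ring outline in top image
# frosted
f=t["frame"][178:200,272:315];cv2.imwrite("pics/fr.png",cv2.resize(f[:,:,::-1],None,fx=16,fy=16,interpolation=cv2.INTER_NEAREST))
for u,v in((283,189),(286,188),(289,187),(292,191),(295,187)):
    p=dep(t,u,v);print((u,v),p.round(1),"lens xyz",((p-C0)@np.array([ax,ay,n]).T).round(1),t["frame"][v,u])
```

```text
bash:  1406 Killed                     python3 - <<'E'
from h import *
I=pickle.load(open("d4.pkl","rb"));n=np.array([.760,.093,.643]);n/=np.linalg.norm(n)
ax=np.array([-.122,.9925,0]);ay=np.cross(n,ax)
t=I["top"];w=I["wrist"]
# ring from wrist cloud: white, in region
P=cloud(w);vv,uu=np.indices(P.shape[:2])
C0=np.array([711.5,-21,240]);r=P-C0
m=(w["z_map"]>0)&(np.linalg.norm(r,axis=-1)<48)&(np.linalg.norm(r,axis=-1)>26)&(uu>470)
Q=P[m];c=Q.mean(0);_,s,v=np.linalg.svd(Q-c);print("wrist ring",m.sum(),c,v[2],Q.min(0),Q.max(0))
P=cloud(t);r=P-C0;d=np.linalg.norm(r,axis=-1)
m=(t["z_map"]>0)&(d<48)&(d>28)&(abs(r@n)<14);Q=P[m]
print("top ring",m.sum());
for a in(ax,ay,n):print((Q-C0)@a.T.min() if 0 else (((Q-C0)@a).min().round(1),((Q-C0)@a).max().round(1)))
# ellipse of white ring outline in top image
# frosted
f=t["frame"][178:200,272:315];cv2.imwrite("pics/fr.png",cv2.resize(f[:,:,::-1],None,fx=16,fy=16,interpolation=cv2.INTER_NEAREST))
for u,v in((283,189),(286,188),(289,187),(292,191),(295,187)):
    p=dep(t,u,v);print((u,v),p.round(1),"lens xyz",((p-C0)@np.array([ax,ay,n]).T).round(1),t["frame"][v,u])
E
```

The full SVD ran out of memory, so I'll use an eigen-decomposition instead.

Run:
```python
from h import *
I=pickle.load(open("d4.pkl","rb"));n=np.array([.760,.093,.643]);n/=np.linalg.norm(n)
ax=np.array([-.122,.9925,0]);ay=np.cross(n,ax);B=np.array([ax,ay,n])
t=I["top"];w=I["wrist"];C0=np.array([711.5,-21,240])
for c in(w,t):
    P=cloud(c);r=P-C0;d=np.linalg.norm(r,axis=-1)
    m=(c["z_map"]>0)&(d<50)&(d>28)&(abs(r@n)<16);Q=(P[m]-C0)@B.T
    Q=Q[Q[:,0]<25]
    e,v=np.linalg.eigh(np.cov(Q.T));print(len(Q),Q.min(0).round(1),Q.max(0).round(1),"normal in lens frame",v[:,0].round(2))
f=t["frame"][178:200,272:315];cv2.imwrite("pics/fr.png",cv2.resize(f[:,:,::-1],None,fx=16,fy=16,interpolation=cv2.INTER_NEAREST))
for u,v in((281,189),(283,189),(286,188),(289,187),(292,191),(295,187)):
    p=dep(t,u,v);print((u,v),p.round(1),"lens xyz",(B@(p-C0)).round(1),t["frame"][v,u])
```

```text
17461 [-37.8 -38.1  -8. ] [25.  43.4  7.2] normal in lens frame [-0.01 -0.03  1.  ]
417 [-36.8 -39.9  -7.2] [24.9 43.1  8.5] normal in lens frame [0.01 0.06 1.  ]
(281, 189) [653.7 -14.3 190.5] lens xyz [ 13.7  -1.5 -75.1] [128 130 130]
(283, 189) [653.1 -18.3 192.5] lens xyz [  9.9   0.7 -74.7] [121 123 123]
(286, 188) [654.8 -24.  193.1] lens xyz [  3.9   0.5 -73.6] [85 87 86]
(289, 187) [657.7 -29.6 189.1] lens xyz [ -1.9  -4.  -74.4] [93 96 95]
(292, 191) [646.  -35.9 202.9] lens xyz [ -6.7  14.6 -75. ] [136 138 138]
(295, 187) [656.9 -41.1 191. ] lens xyz [-13.3  -1.1 -74.9] [111 125 129]
```

View pics/fr.png

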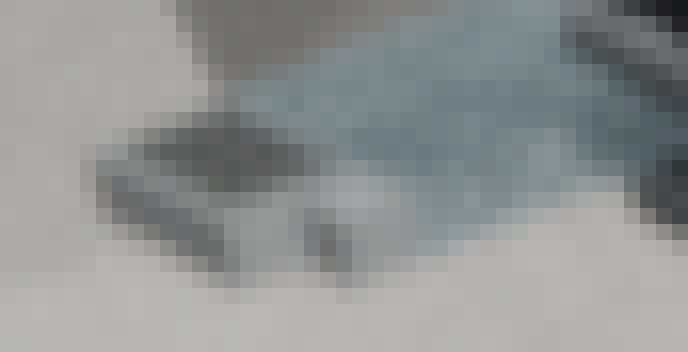

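By camera, the label's dark panel is on the upper face at (287,187) in the top view. That puts it within about 4 mm of the lens axis and 74 mm behind the glass. I'll hold for one call, check that it's still, and hand in.

Emit:
apply_moves([
  [[1,0,0,0,0,0,0],[1,0,0,0,0,0,0],[1,0,0,0,0,0,0],[1,0,0,0,0,0,0],[1,0,0,0,0,0,0]],
])

```text
t: 14.5
position: [640.1, -113.1, 214.7]
ee_rot: [2.371, -0.392, 2.047]
ft_force: [0.0, -0.2, -1.0]
gripper_width: 8.4
```

```bash
python3 rem.py
python3 - <<'E'
from bench import bot,eyes
from lens import *
t=eyes.capture("top");P=cloud(t);z=P[...,2];vv,uu=np.indices(z.shape)
m=(z>38)&(z<60)&(vv>280)&(vv<310)&(uu>375)&(uu<440);Q=P[m];print("blank",Q.mean(0).round(1))
s=bot.sense();print(abs(s["joint_vel"]).max(),s["gripper_width"],s["t"]);print(bot.hand_in())
E
```

```text
[ 0.84  0.83 -0.75  1.79 -0.66  0.42  1.26] [ 640.1 -113.1  214.7] dpos [ 0.3 -0.7 -0.9] rv [0.001 0.001 0.002] label rel lens n -74.5 tilt 0.1
blank [ 453.7 -265.9   47.2]
0.002219796509983955 8.013276765824246 14.55
the job is handed in; nothing more can be done
None
```

I swung the magnifier arm out to its end stop, took the notched slide by its clear end, and handed in at about 14.6 s. The slide was being held still behind the lens with the label facing up. The hand-in gives no verdict.

- **Magnifier arm:** the bar pushed back with about 25 N and the lens stopped moving. It stayed put after I backed off, so I take it as seated. I have no direct reading of the joint angle.
- **Label position:** by camera, the label is within about 4 mm of the lens axis and 74 mm behind the glass. The tool pose puts it under 1° off square, relative to the lens direction I measured (good to about 4°).
- **Grip and stillness:** finger opening was 8 mm and the joints were still. In the last pictures the slide touched only the fingers, with the frosted end free.
- **Plain slide:** it was within 1 mm of its starting position. I saw no bystander moved in the pictures, but did not measure them.

Two things went differently from plan. My first stop came while the arm was still snapping home, so I pushed once more to confirm it had seated. The first 40° tilt stopped at 31° near a wrist joint limit, so I finished with the slide turned 30° within its own plane.

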